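Set out the audio stock on the corner-shop counter

ROBOT

A 6-joint arm with a two-finger parallel gripper is mounted at the origin on the work surface. World frame = base frame: x ahead of the robot, y to its left, z up, the work surface at z = 0. Lengths are in m, angles in rad, forces in N, time in s.
With the tool pointing down it reaches from about 0.2 to 0.875 m from the base axis. Payload 3.4 kg.
Tool frame: the origin (TCP) lies between the finger pads; the fingertips stand 25 mm ahead of it and the grasp point (between the pads) lies 6 mm ahead of it (r.nose_length is the z of the fingertips in the tool frame, in m); z points along the fingers, y is the line along which they close (so a half turn about z gives the same grasp; the last joint's range is limited). The gripper opens to 94 mm and grips with 3 to 60 N. Pads are 16 mm wide; open, the fingers measure 119 mm over their backs; the gripper's body (75 mm by 177 mm) begins 78 mm behind the grasp point.
Start: joints at [1.183, 0.276, 1.505, -0, 1.361, -0.121], TCP at [0.152, 0.555, 0.23] pointing down, gripper open.
Joint ranges: [-2.89, 2.89], [-0.75, 2.08], [0.22, 2.7], [-1.18, 4.32], [0.11, 2.71], [-2.7, 2.7]. Speed limits (rad/s): [2.57, 2.57, 3.14, 3.14, 3.14, 3.14].

INTERFACE

Orientations are given as a unit quaternion [w, x, y, z].
In Python, from plant import r, gripper_to, inverse_kinematics, vision, models, telemetry gives the robot as it stands. Calls block until the motion is done:
- r.move_to(position, orientation): joint-space move of the TCP to a pose.
- r.move_l(position, rot=None, vel=0.15, guard=None): straight line of the TCP; rot=None keeps the orientation; vel is the mean speed in m/s. With guard (N) it stops when the force on the tool has changed by that much, and returns True; else False.
- r.movej(angles): joint-space move.
- gripper_to(opening, f_grip=None): finger opening in m; f_grip is the grip in N (None keeps the last); returns when the fingers have stopped.
- r.hold(seconds).
- inverse_kinematics(position, orientation): joint angles nearest the present ones, or None.
- vision.snapshot(name): name is "scene" or "top" or "wrist"; returns the picture (480x640x3 uint8, red, green, blue); there is no depth.
- vision.get_calibration(name): a dict with "fx", "fy", "cx", "cy" (pixels), "position" and "orientation" of the camera in the world. Camera axes: x right, y down, z forward; pixel columns grow to the right and rows downward; lengths in m; the calibration is good to about 2 mm. A picture is of the moment at which its call begins: read the wrist's pose just before it. get_calibration takes no time and is no camera call; for the wrist camera it gives the pose at the moment of the call.
A pose or a line that the arm cannot do raises r.PlanningError and nothing moves.
- r.sign_off(): hands the job in; it is judged then, once.
Trained networks look in the newest picture that a camera, given by its name, has taken for a name from the list of things; names that differ only in an ending like _2 or _b are one class to them, and where a whole thing is asked for, a point or a joint stands for the part that bears it (a point fixed in the world has none). Each returns a list of dicts, best first, with "score" (0 to 1); they miss things now and then, are a little off and sometimes report something else, mostly with a low value. They report only what shows in the picture. A call takes as long as a camera call. They do not tell look-alikes from the thing itself.
- models.boxes_of(thing, camera): "at" ([x, y, z] in m, in world coordinates, good to about 4 mm: the middle of the surface that is visible of it).
- models.regions_of(thing, camera): "pixels" (480x640 bool, what is visible of it).
- models.mark_of(thing, camera): "at" ([x, y, z] in m, in world coordinates, good to about 4 mm: a listed point, or the origin of a listed thing).
Readings, each from a call of its own:
- telemetry.current_t(): time.
- telemetry.current_joints(): joint angles.
- telemetry.current_dq(): joint speeds.
- telemetry.current_joint_efforts(): joint torques, N m.
- telemetry.current_ee_pos(): TCP position.
- telemetry.current_tool_rot(): TCP orientation.
- telemetry.current_wrist_force(): force on the tool from outside, world axes, zero at the start.
- telemetry.current_torque(): the same for the moment, N m.
- telemetry.current_opening(): finger opening in m.
- telemetry.current_finger_force(): force on a finger pad.
Only numpy, scipy, OpenCV 4.12 (cv2) and the standard library are available. Lean on these libraries where they do the work, as an engineer would, in place of code of your own. Each camera call takes 0.05 s, during which the arm holds its last target. There are 200 camera calls.

TASK

Set out the new audio stock on the shop counter, left and behind being as seen from the arm: hang every pair of headphones by its headband over the chrome bar, crosswise, with one cup each side of the bar, and stand the tall speaker just left of the sweets jar and the squat speaker straight behind the jar, each in line with the jar's middle and with about 2 cm of gap. Stand all the charger cartons upright in one straight row running left from the tape dispenser, level with the dispenser's middle, broad faces in line and square to it, the first carton close beside it and no more than a finger's breadth between neighbours. Do not disturb the phone, the stapler or the mug of pens; any order will do.

Things in the scene. Friction and masses are not known exactly. Their poses are not given: they have to be found in the camera images.
- bar_stand: Fixed chrome display bar: steel base plate 90 x 270 x 8 mm, two upright posts 14 mm thick at its ends and one round horizontal bar 12 mm thick between them along the stand's y. Origin on the counter under the middle of the plate; the bar's axis is 155 mm straight above it (bar top 161 mm), 230 mm clear between the posts (y -115 to 115 mm). Yaw varies a little.
- headphones1: Black headphones (2 or 3 identical pairs; None if absent), standing on flat cup undersides, headband on top: 136 mm wide ear to ear (x), 50 front to back (y), 135 tall. Origin on the underside midway between the cups, z up. 56 mm free between the cushions. Rigid band 26 mm wide (y); crown flat, 28 mm long in x, 12 thick, 123 to 135 mm above the origin. About 0.18 kg.
- headphones2: Black headphones (2 or 3 identical pairs; None if absent), standing on flat cup undersides, headband on top: 136 mm wide ear to ear (x), 50 front to back (y), 135 tall. Origin on the underside midway between the cups, z up. 56 mm free between the cushions. Rigid band 26 mm wide (y); crown flat, 28 mm long in x, 12 thick, 123 to 135 mm above the origin. About 0.18 kg.
- headphones3: Black headphones (2 or 3 identical pairs; None if absent), standing on flat cup undersides, headband on top: 136 mm wide ear to ear (x), 50 front to back (y), 135 tall. Origin on the underside midway between the cups, z up. 56 mm free between the cushions. Rigid band 26 mm wide (y); crown flat, 28 mm long in x, 12 thick, 123 to 135 mm above the origin. About 0.18 kg.
- headphones1_crown (a point): Middle of the underside of that headband's crown, 123 mm above the origin: the place that rests on the bar.
- headphones2_crown (a point): Middle of the underside of that headband's crown, 123 mm above the origin: the place that rests on the bar.
- headphones3_crown (a point): Middle of the underside of that headband's crown, 123 mm above the origin: the place that rests on the bar.
- sweets_jar: Fixed round glass sweets jar with an aluminium screw lid, 84 mm diameter, 130 mm tall. Origin at the centre of its underside; its axes are those of the world (x away from the arm, y to the arm's left).
- tape_dispenser: Fixed black desk tape dispenser, 150 mm long (x), 60 mm wide (y), 90 mm tall at the tape roll. Origin at the centre of its underside; its cutter faces -x (towards the arm), y is its left side as seen from the arm. Its yaw varies a little.
- tall_speaker: Tall grey cylindrical speaker, 60 mm diameter, 120 mm tall, stands on the counter. Origin at the centre of its underside. About 0.4 kg, most of it low down.
- squat_speaker: Squat grey cylindrical speaker, 64 mm diameter, 75 mm tall, stands on the counter. Origin at the centre of its underside. About 0.3 kg, most of it low down.
- carton1: Brown cardboard charger carton (2 or 3 identical ones are present; None if absent), standing upright: 46 mm deep (x), 60 mm wide (y, along its pictured broad face), 80 mm tall. Origin at the centre of its underside; z up. About 0.25 kg, most of it low down.
- carton2: Brown cardboard charger carton (2 or 3 identical ones are present; None if absent), standing upright: 46 mm deep (x), 60 mm wide (y, along its pictured broad face), 80 mm tall. Origin at the centre of its underside; z up. About 0.25 kg, most of it low down.
- carton3: Brown cardboard charger carton (2 or 3 identical ones are present; None if absent), standing upright: 46 mm deep (x), 60 mm wide (y, along its pictured broad face), 80 mm tall. Origin at the centre of its underside; z up. About 0.25 kg, most of it low down.
- phone: Bystander: a phone lying beyond and left of the jar, 74 x 152 x 9 mm. Not to be disturbed.
- stapler: Bystander: a black stapler, 36 x 130 x 46 mm, beyond the place for the cartons. Not to be disturbed.
- pen_mug: Bystander: a white mug of pens, 74 mm wide, 145 mm tall with the pens, on the far left. Not to be disturbed.
There are look-alikes about, which are no part of the job. What is shaped like the tall_speaker but pink is not meant. What is shaped like the headphones2 but brown is not meant.

How it is judged:
At the end, for the whole second after the job is handed in: All headphones rest crosswise on the bar (20 mm, 0.4 rad); speakers 5 to 43 mm from the jar and within 20 mm of its line; cartons within 20 mm of the dispenser's left-right line, square within 0.15 rad, the first within 40 mm of it, gaps under 25 mm; all upright, released and at rest (x of headphones1_crown in the frame of bar_stand between -0.02 and 0.02 m and y of headphones1_crown in the frame of bar_stand between -0.105 and 0.105 m and z of headphones1_crown in the frame of bar_stand between 0.153 and 0.17 m and angle between each of headphones1, headphones2, headphones3's own z axis and vertical below 0.25 rad and angle between the x axis of each of headphones1, headphones2, headphones3 and the x axis of bar_stand, either way round below 0.4 rad and x of headphones2_crown in the frame of bar_stand between -0.02 and 0.02 m and y of headphones2_crown in the frame of bar_stand between -0.105 and 0.105 m and z of headphones2_crown in the frame of bar_stand between 0.153 and 0.17 m and x of headphones3_crown in the frame of bar_stand between -0.02 and 0.02 m and y of headphones3_crown in the frame of bar_stand between -0.105 and 0.105 m and z of headphones3_crown in the frame of bar_stand between 0.153 and 0.17 m and y of tall_speaker in the frame of sweets_jar between 0.077 and 0.115 m and x of tall_speaker in the frame of sweets_jar between -0.02 and 0.02 m and x of squat_speaker in the frame of sweets_jar between 0.078 and 0.117 m and y of squat_speaker in the frame of sweets_jar between -0.02 and 0.02 m and x of carton1 in the frame of tape_dispenser between -0.02 and 0.02 m and y of carton1 in the frame of tape_dispenser between 0.058 and 0.24 m and angle between the y axis of each of carton1, carton2, carton3 and the y axis of tape_dispenser, either way round below 0.15 rad and (distance between carton1 and carton2 below 0.085 m or distance between carton1 and carton3 below 0.085 m) and x of carton2 in the frame of tape_dispenser between -0.02 and 0.02 m and y of carton2 in the frame of tape_dispenser between 0.058 and 0.24 m and (distance between carton2 and carton1 below 0.085 m or distance between carton2 and carton3 below 0.085 m) and x of carton3 in the frame of tape_dispenser between -0.02 and 0.02 m and y of carton3 in the frame of tape_dispenser between 0.058 and 0.24 m and (distance between carton3 and carton1 below 0.085 m or distance between carton3 and carton2 below 0.085 m) and y of any of carton1, carton2, carton3 in the frame of tape_dispenser below 0.1 m and angle between each of carton1, carton2, carton3, tall_speaker, squat_speaker's own z axis and vertical below 0.1 rad and height (world z) of each of carton1, carton2, carton3, tall_speaker, squat_speaker below 0.006 m and linear speed of each of headphones1, headphones2, headphones3, carton1, carton2, carton3, tall_speaker, squat_speaker below 0.03 m/s); the robot touches nothing.
It fails at once if the phone is knocked or shifted by more than 30 mm (distance of phone from where it was at the start of the episode above 0.03 m).
It fails at once if the stapler is knocked or shifted by more than 30 mm (distance of stapler from where it was at the start of the episode above 0.03 m).
It fails at once if the mug of pens is knocked or shifted by more than 30 mm (distance of pen_mug from where it was at the start of the episode above 0.03 m).
Of headphones1, headphones2, headphones3 only 2 to 3 are there at a start; the rules pass over those that are not, and their reading is None.
Of carton1, carton2, carton3 only 2 to 3 are there at a start; the rules pass over those that are not, and their reading is None.
At some moment in a run one of tall_speaker, squat_speaker, carton1, carton2, carton3 may be knocked a few centimetres aside while the robot is not near it.
It also fails if it takes over 210 s, if anything falls off the work surface, if the arm or the gripper's body presses on something with over 40 N, if the wrist force passes 120 N, or if a joint passes its speed limit or range.

## Working session

There is one attempt and no reset: what is moved stays moved. The work goes in short steps, each a Python script; the robot and the scene stay as the last script left them, time stands still between calls to the robot, and variables do not carry over. Pictures are saved under pics/ and viewed, at most 14 in all, crops included, and the job is handed in when it is done.

```bash
ls; mkdir -p pics
python3 - <<'E'
from plant import r, vision, models, telemetry
import cv2
for c in ("scene","top"):
    im=vision.snapshot(c); cv2.imwrite(f"pics/{c}0.png",im[:,:,::-1])
    k=vision.get_calibration(c); print(c,k)
    for t in ("bar_stand","headphones1","headphones1_crown","sweets_jar","tape_dispenser","tall_speaker","squat_speaker","carton1","phone","stapler","pen_mug"):
        print(t,[([round(float(v),3) for v in d["at"]],round(d["score"],2)) for d in models.mark_of(t,c)])
print(telemetry.current_t(), telemetry.current_tool_rot())
E
```

```text
pics
scene {'fx': 520.6099807589858, 'fy': 520.6099807589858, 'cx': 316.1749361366568, 'cy': 234.03708916645056, 'position': array([1.28592281, 0.04102144, 1.25287438]), 'orientation': array([-0.18554809,  0.66326705,  0.69619221, -0.20239846])}
bar_stand [([0.606, 0.242, 0.002], 0.92)]
headphones1 [([0.34, 0.429, -0.001], 0.7), ([0.422, -0.07, 0.0], 0.68), ([0.763, 0.3, 0.001], 0.65), ([0.448, 0.239, -0.002], 0.6), ([0.436, -0.37, 0.003], 0.59)]
headphones1_crown [([0.43, -0.369, 0.117], 0.56)]
sweets_jar [([0.603, -0.085, -0.0], 0.8), ([0.589, -0.421, -0.001], 0.43)]
tape_dispenser [([0.589, -0.423, -0.001], 0.97), ([0.439, 0.329, 0.001], 0.73), ([0.746, -0.236, -0.0], 0.49)]
tall_speaker [([0.421, 0.029, 0.004], 0.92), ([0.422, -0.065, 0.0], 0.57)]
squat_speaker [([0.419, -0.169, -0.003], 0.82)]
carton1 [([0.438, 0.329, 0.0], 0.93), ([0.447, 0.129, -0.003], 0.58)]
phone [([0.722, 0.112, -0.001], 0.78), ([0.443, 0.236, 0.001], 0.74), ([0.445, 0.127, -0.001], 0.46)]
stapler [([0.747, -0.24, -0.003], 0.71), ([0.72, 0.113, 0.001], 0.45), ([0.604, 0.243, 0.004], 0.25)]
pen_mug [([0.766
[... 295 characters left out ...]
0.0], 0.72), ([0.608, 0.244, 0.001], 0.66)]
headphones1 [([0.339, 0.426, -0.005], 0.96), ([0.433, -0.371, -0.002], 0.83), ([0.445, 0.237, 0.001], 0.77)]
headphones1_crown [([0.429, -0.37, 0.122], 0.88)]
sweets_jar [([0.599, -0.085, 0.003], 0.97)]
tape_dispenser [([0.584, -0.42, 0.003], 0.77)]
tall_speaker [([0.423, -0.065, -0.001], 0.61), ([0.419, 0.027, 0.001], 0.56)]
squat_speaker [([0.421, -0.17, 0.001], 0.82)]
carton1 [([0.449, 0.128, -0.003], 0.7), ([0.443, 0.33, 0.0], 0.68)]
phone [([0.72, 0.113, 0.001], 0.76), ([0.607, 0.241, 0.003], 0.61)]
stapler [([0.744, -0.238, -0.001], 0.62)]
pen_mug [([0.76, 0.301, 0.003], 0.69)]
1.2 [3.68916256e-06 1.33006440e-01 9.91115172e-01 5.76396499e-05]
```

View pics/scene0.png

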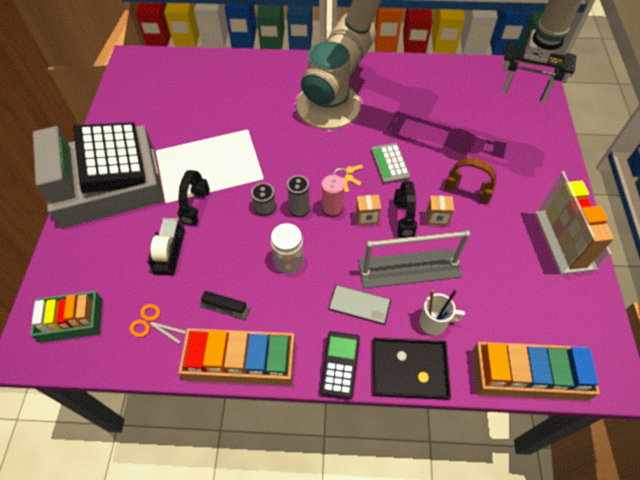

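View pics/top0.png

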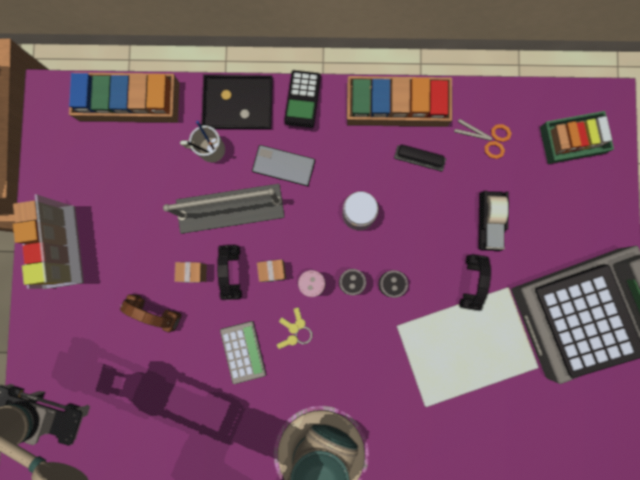

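The scene picture shows black headphones at (190,197) and (405,208). The similar pair at (470,178) is brown, so it is a look-alike. The grey tall speaker is at (298,195), and the pink one at (333,195) is a look-alike. The squat speaker is at (263,198), the cartons at (369,208) and (440,208), the jar at (287,248), the bar at (415,255) and the dispenser at (165,248). So there are two pairs of headphones and two cartons. I'll confirm this in one enlarged crop and measure poses by fitting silhouettes in both views.

```bash
cat > h.py <<'E'
from plant import r, gripper_to, inverse_kinematics, vision, models, telemetry
import numpy as np, cv2
from scipy.optimize import minimize
from scipy.spatial.transform import Rotation as R
def box(lx,ly,h,x0=0,z0=0): return np.array([[x0+sx*lx/2,sy*ly/2,z] for sx in(-1,1) for sy in(-1,1) for z in(z0,h)])
def cyl(d,h): return np.array([[d/2*np.cos(a),d/2*np.sin(a),z] for a in np.arange(0,6.28,.26) for z in(0,h)])
SH=dict(carton1=box(.046,.06,.08),tall_speaker=cyl(.06,.12),squat_speaker=cyl(.064,.075),sweets_jar=cyl(.084,.13),
  headphones1=np.vstack([box(.136,.05,.055),box(.028,.026,.135,0,.123)]),
  bar_stand=np.vstack([box(.09,.27,.008),box(.014,.244,.161)]),
  tape_dispenser=np.vstack([box(.15,.06,.03),box(.06,.04,.09,.03)]))
def proj(cal,P):
    q=cal["orientation"]; M=R.from_quat([q[1],q[2],q[3],q[0]]).as_matrix()
    c=(P-cal["position"])@M
    return np.c_[cal["fx"]*c[:,0]/c[:,2]+cal["cx"],cal["fy"]*c[:,1]/c[:,2]+cal["cy"]]
def regions(thing,cam): return models.regions_of(thing,cam)
def pick(regs,cal,shape,xy):
    """region whose centre is nearest the projected shape"""
    c=proj(cal,shape+[*xy,0]).mean(0); best=None
    for d in regs:
        m=d["pixels"]; ys,xs=np.nonzero(m)
        if len(xs)<40: continue
        e=np.hypot(xs.mean()-c[0],ys.mean()-c[1])
        if e<15 and (best is None or e<best[0]): best=(e,m)
    return None if best is None else best[1]
S=4
def hullmask(p):
    m=np.zeros((480*S//1,640*S),np.uint8); 
    cv2.fillConvexPoly(m,cv2.convexHull(np.round(((p+.5)*S-.5)*16).astype(np.int32)),1,shift=4); return m
def fit(shape,views,xy,yaw0=(0,),free_yaw=True):
    """views: list of (cal,mask). returns x,y,yaw,hscale,iou"""
    tg=[]
    for cal,m in views:
        mm=cv2.morphologyEx(m.astype(np.uint8),cv2.MORPH_OPEN,np.ones((2,2)))
        ys,xs=np.nonzero(mm); t=np.zeros((480*S,640*S),np.uint8)
        pts=np.vstack([np.c_[xs+dx,ys+dy] for dx in(-.5,.5) for dy in(-.5,.5)])
        h=hullmask(pts); x0,y0=xs.min()*S-80,ys.min()*S-80; x1,y1=xs.max()*S+80,ys.max()*S+80
        tg.append((cal,h[max(y0,0):y1,max(x0,0):x1],(max(x0,0),max(y0,0))))
    def cost(p):
        c,s=np.cos(p[2]),np.sin(p[2]); P=shape*[1,1,p[3]]; P=np.c_[P[:,0]*c-P[:,1]*s+p[0],P[:,0]*s+P[:,1]*c+p[1],P[:,2]]
        e=0
        for cal,h,(x0,y0) in tg:
            q=((proj(cal,P)+.5)*S-.5-[x0,y0])
            m=np.zeros(h.shape,np.uint8); cv2.fillConvexPoly(m,cv2.convexHull(np.round(q*16).astype(np.int32)),1,shift=4)
            e+=1-(m&h).sum()/max((m|h).sum(),1)
        return e/len(tg)
    best=None
    for y in yaw0:
        x0=np.array([*xy,y,1.]); sim=np.vstack([x0]+[x0+d for d in np.diag([.01,.01,.15 if free_yaw else 0,.08])])
        if not free_yaw: 
            f=lambda q:cost([q[0],q[1],0,q[2]]); o=minimize(f,[*xy,1],method="Nelder-Mead",options=dict(initial_simplex=np.array([[*xy,1],[xy[0]+.01,xy[1],1],[xy[0],xy[1]+.01,1],[*xy,1.08]])))
            res=(o.fun,[o.x[0],o.x[1],0,o.x[2]])
        else:
            o=minimize(cost,x0,method="Nelder-Mead",options=dict(initial_simplex=sim,maxiter=300)); res=(o.fun,o.x)
        if best is None or res[0]<best[0]: best=res
    return np.round([*best[1],1-best[0]],4)
def look(items,cams=("scene","top"),yaw0=(-.3,0,.3)):
    cal={}
    for c in cams: vision.snapshot(c); cal[c]=vision.get_calibration(c)
    rg={}; out=[]
    for th,xy in items:
        v=[]
        for c in cams:
            if (th,c) not in rg: rg[th,c]=regions(th,c)
            m=pick(rg[th,c],cal[c],SH[th],xy)
            if m is not None: v.append((cal[c],m))
        fy=th not in("tall_speaker","squat_speaker","sweets_jar")
        a=fit(SH[th],v,xy,yaw0 if fy else (0,),fy) if v else None
        out.append(a); print(th,xy,len(v),a)
    return out
E
python3 - <<'E'
from h import *
look([("bar_stand",(.606,.242)),("headphones1",(.434,-.37)),("headphones1",(.446,.237)),("sweets_jar",(.601,-.085)),("tape_dispenser",(.587,-.421)),
("tall_speaker",(.422,-.066)),("squat_speaker",(.42,-.169)),("carton1",(.441,.329)),("carton1",(.448,.128))])
im=cv2.imread("pics/scene0.png"); cv2.imwrite("pics/crop.png",cv2.resize(im[150:300,140:540],None,fx=2,fy=2,interpolation=cv2.INTER_CUBIC))
E
```

```text
bar_stand (0.606, 0.242) 2 [0.6063 0.2483 0.1798 0.9434 0.9311]
headphones1 (0.434, -0.37) 2 [ 0.4284 -0.3698 -0.0679  1.1153  0.8608]
headphones1 (0.446, 0.237) 2 [0.4419 0.2339 0.1381 1.0811 0.8513]
sweets_jar (0.601, -0.085) 1 [ 0.596  -0.088   0.      0.8528  0.9764]
tape_dispenser (0.587, -0.421) 2 [ 0.5842 -0.4181  0.0254  1.2739  0.8844]
tall_speaker (0.422, -0.066) 1 [ 0.4301 -0.0615  0.      1.0256  0.9445]
squat_speaker (0.42, -0.169) 1 [ 0.4202 -0.1717  0.      1.2241  0.9567]
carton1 (0.441, 0.329) 2 [0.4404 0.3334 0.0195 0.9326 0.8484]
carton1 (0.448, 0.128) 2 [0.4472 0.1276 0.1461 0.8992 0.8248]
```

View pics/crop.png

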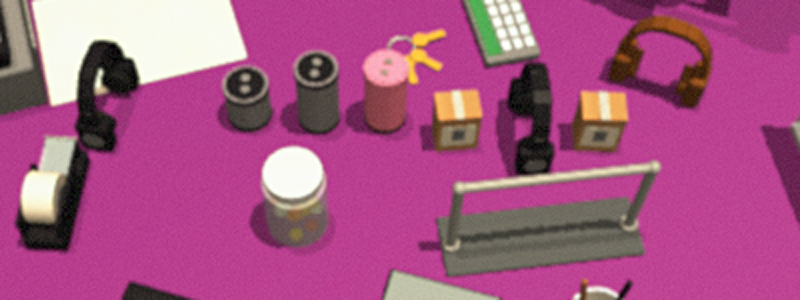

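The crop confirms it: both black headphones, the grey tall speaker (pink is beside it), the squat speaker and the two brown cartons are as I named them, with the pictured faces towards +x. Next I'll refine poses and yaws with the wrist camera from above.

```bash
cat >> h.py <<'E'
def quat(phi):
    """tool down, closing axis (tool y) at angle phi from world y; picks the half turn best for joint 6"""
    q=(R.from_euler("z",phi)*R.from_quat([0,1,0,0])).as_quat(); return [q[3],q[0],q[1],q[2]]
def go(p,phi,lin=False,vel=.25):
    best=None
    for k in(0,np.pi,-np.pi):
        j=inverse_kinematics(list(p),quat(phi+k))
        if j is not None:
            c=np.abs(np.array(j)-telemetry.current_joints()).max()
            if best is None or c<best[0]: best=(c,quat(phi+k))
    if best is None: raise RuntimeError("no ik %s"%(p,))
    (r.move_l(list(p),best[1],vel=vel) if lin else r.move_to(list(p),best[1]))
E
python3 - <<'E'
from h import *
import pickle
st=[("a",(.52,.24,.5)),("b",(.45,-.1,.5)),("c",(.5,-.38,.5))]
it=dict(a=[("bar_stand",(.606,.246)),("headphones1",(.445,.236)),("carton1",(.441,.331)),("carton1",(.448,.128))],
 b=[("sweets_jar",(.601,-.086)),("tall_speaker",(.422,-.065)),("squat_speaker",(.42,-.17))],c=[("tape_dispenser",(.586,-.42)),("headphones1",(.432,-.37))])
for n,p in st:
    go(p,0); r.hold(.3); print(n,telemetry.current_t())
    cal=vision.get_calibration("wrist"); im=vision.snapshot("wrist"); cv2.imwrite(f"pics/w{n}.png",im[:,:,::-1])
    pickle.dump(cal,open(f"w{n}.pkl","wb"))
    rg={}
    for th,xy in it[n]:
        if th not in rg: rg[th]=regions(th,"wrist"); print(th,"mark",[(np.round(d["at"],3).tolist(),round(d["score"],2)) for d in models.mark_of(th,"wrist")])
        m=pick([d for d in rg[th]],cal,SH[th],xy)
        print(th,xy,np.round(proj(cal,np.array([[*xy,0]])),0),None if m is None else fit(SH[th],[(cal,m)],xy,(-.3,0,.3) , th not in("tall_speaker","squat_speaker","sweets_jar")))
a,b=[cv2.imread(f"pics/w{n}.png") for n in "ac"]
cv2.imwrite("pics/wac.png",cv2.resize(np.hstack([a,b]),(800,300),interpolation=cv2.INTER_AREA))
E
```

```text
a 4.3
bar_stand mark [([0.606, 0.245, 0.003], 0.81)]
bar_stand (0.606, 0.246) [[322. 236.]] [0.6087 0.2489 0.1771 0.9911 0.969 ]
headphones1 mark [([0.445, 0.234, 0.001], 0.89), ([0.341, 0.425, 0.0], 0.6), ([0.423, -0.171, 0.002], 0.23)]
headphones1 (0.445, 0.236) [[317. 152.]] [0.4451 0.2378 0.0561 0.8518 0.9767]
carton1 mark [([0.44, 0.331, 0.001], 0.87), ([0.449, 0.136, 0.003], 0.68)]
carton1 (0.441, 0.331) [[368. 150.]] [0.4434 0.3328 0.022  0.9484 0.9737]
carton1 (0.448, 0.128) [[259. 154.]] [0.4505 0.1333 0.1405 1.1304 0.9709]
b 6.2583
sweets_jar mark [([0.596, -0.081, 0.0], 0.8)]
sweets_jar (0.601, -0.086) [[326. 266.]] [ 0.602  -0.0807  0.      0.8833  0.9713]
tall_speaker mark [([0.426, -0.065, -0.002], 0.65), ([0.419, 0.031, 0.003], 0.61), ([0.429, -0.37, -0.004], 0.55)]
tall_speaker (0.422, -0.065) [[337. 177.]] [ 0.4256 -0.0656  0.      1.0757  0.981 ]
squat_speaker mark [([0.429, -0.17, 0.002], 0.58)]
squat_speaker (0.42, -0.17) [[282. 176.]] [ 0.4244 -0.1666  0.      0.9978  0.9558]
c 8.0083
tape_dispenser mark [([0.585, -0.42, 0.002], 0.85)]
tape_dispenser (0.586, -0.42) [[299. 235.]] [ 0.5886 -0.4153 -0.0266  0.9315  0.9384]
headphones1 mark [([0.431, -0.37, -0.007], 0.74), ([0.427, -0.37, 0.121], 0.32)]
headphones1 (0.432, -0.37) [[324. 155.]] [ 0.4323 -0.3686 -0.1426  1.0805  0.9632]
```

View pics/wac.png

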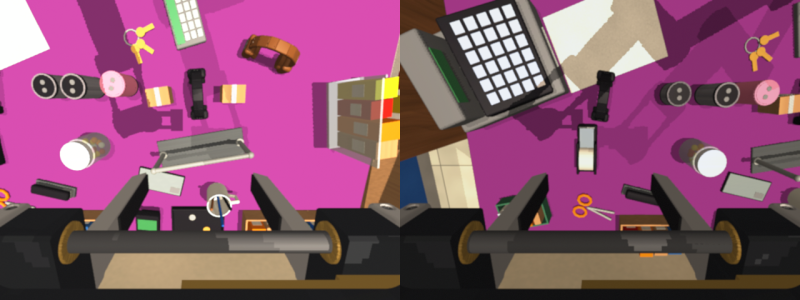

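```bash
cat >> h.py <<'E'
def grab(xy,phi,z,op,force,zup):
    gripper_to(op); go((*xy,max(z+.12,.25)),phi); go((*xy,z),phi,True,.15)
    gripper_to(0.0,force); r.hold(.2); w=telemetry.current_opening()
    go((*xy,zup),phi,True,.2); r.hold(.1); print("grab",round(w,4),round(telemetry.current_opening(),4),"Fz",np.round(telemetry.current_wrist_force(),1),telemetry.current_t())
def put(xy,phi,zhi,z,op,guard,zout,via=None):
    if via is not None: go(via,phi)
    go((*xy,zhi),phi); go((*xy,z+.03),phi,True,.2); r.hold(.2)
    q=telemetry.current_tool_rot(); hit=r.move_l([*xy,z],q,vel=.04,guard=guard)
    print("put",hit,np.round(telemetry.current_ee_pos(),4)); gripper_to(op); r.hold(.2)
    p=telemetry.current_ee_pos(); r.move_l([p[0],p[1],zout],q,vel=.2); print(telemetry.current_t())
E
python3 - <<'E'
from h import *
grab((.445,.237),.056,.151,.06,30,.35)
vision.snapshot("scene"); print([np.round(d["at"],3) for d in models.mark_of("headphones1_crown","scene")])
put((.598,.301),.177,.35,.1865,.06,3,.35)
print(np.round(telemetry.current_joints(),2))
im=vision.snapshot("scene"); cv2.imwrite("pics/s1.png",cv2.resize(im[120:340,300:560,::-1],None,fx=2.5,fy=2.5))
E
```

```text
grab 0.0257 0.0256 Fz [ 0.9 -0.2 -0.5] 14.325
[array([ 0.43 , -0.369,  0.116])]
put True [0.5975 0.3008 0.1889]
18.6583
[ 0.36  0.39  1.05  0.    1.7  -1.39]
```

View pics/s1.png

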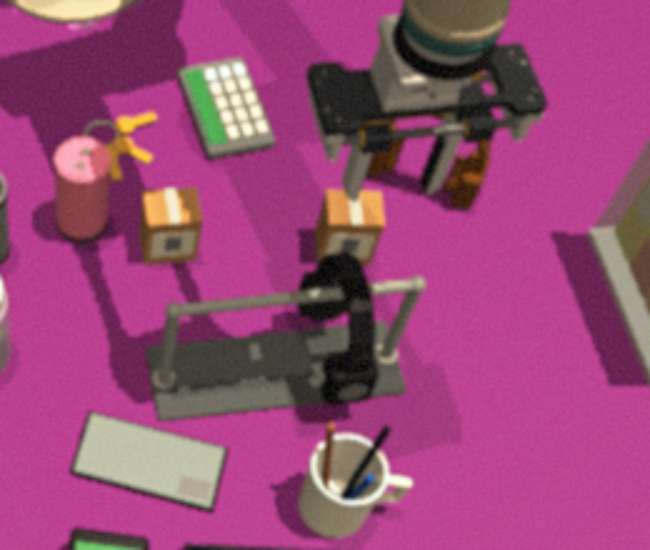

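The picture shows the first pair hanging on the bar at (345,325), with one cup on each side. Now the second pair.

Run:
```python
from h import *
gripper_to(.06); go((.5,.0,.4),0)
cal=vision.get_calibration("wrist")
vision.snapshot("top"); print([np.round(d["at"],3) for d in models.mark_of("headphones1","top")],[np.round(d["at"],3) for d in models.mark_of("headphones1_crown","top")])
grab((.432,-.369),-.14,.151,.06,30,.36)
put((.617,.193),.177,.36,.1865,.06,3,.35,via=(.45,-.0,.42))
im=vision.snapshot("scene"); cv2.imwrite("pics/s2.png",cv2.resize(im[120:340,300:560,::-1],None,fx=2.5,fy=2.5))
print("crowns",[np.round(d["at"],3) for d in models.mark_of("headphones1_crown","scene")])
vision.snapshot("top");print("crowns",[np.round(d["at"],3) for d in models.mark_of("headphones1_crown","top")])
```

```text
[array([0.602, 0.301, 0.039]), array([ 0.433, -0.369, -0.   ])] [array([ 0.433, -0.369,  0.123])]
grab 0.0256 0.0258 Fz [-0.3  0.3 -1.2] 25.05
put True [0.6165 0.1929 0.1888]
31.0583
crowns [array([0.616, 0.195, 0.157])]
crowns [array([0.616, 0.194, 0.159])]
```

View pics/s2.png

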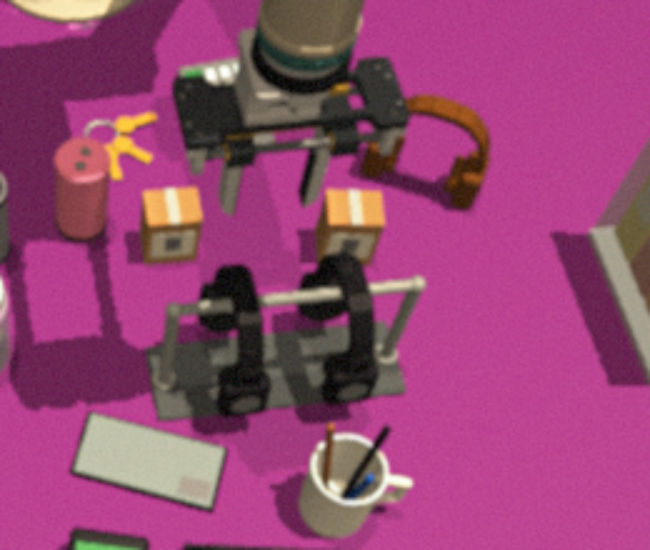

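Both pairs hang properly. Now the speakers.

```bash
cat >> h.py <<'E'
def wlook(items,p,phi=0):
    go(p,phi); r.hold(.3); cal=vision.get_calibration("wrist"); vision.snapshot("wrist"); rg={}; out=[]
    for th,xy in items:
        if th not in rg: rg[th]=regions(th,"wrist")
        m=pick(rg[th],cal,SH[th],xy)
        a=None if m is None else fit(SH[th],[(cal,m)],xy,(-.3,0,.3),th not in("tall_speaker","squat_speaker","sweets_jar"))
        print(th,xy,a); out.append(a)
    return out
E
python3 - <<'E'
from h import *
o=wlook([("sweets_jar",(.601,-.084)),("tall_speaker",(.4256,-.0656)),("squat_speaker",(.424,-.168))],(.45,-.1,.45))
t=o[1]; assert t is not None and np.hypot(t[0]-.425,t[1]+.066)<.012
grab(t[:2],np.pi/2,.081,.094,25,.28)
put((.600,.012),np.pi/2,.28,.079,.094,4,.25)
s=o[2]; assert s is not None and np.hypot(s[0]-.424,s[1]+.168)<.012
grab(s[:2],0,.056,.094,25,.28)
put((.697,-.083),0,.3,.054,.094,4,.28)
E
```

```text
sweets_jar (0.601, -0.084) [ 0.601  -0.0817  0.      0.9213  0.9675]
tall_speaker (0.4256, -0.0656) None
squat_speaker (0.424, -0.168) [ 0.4225 -0.1652  0.      1.1375  0.9535]Traceback (most recent call last):
  File "<stdin>", line 3, in <module>
AssertionError
```

Run:
```python
from h import *
for c in("wrist","top","scene"):
    im=vision.snapshot(c)
    if c=="wrist": cv2.imwrite("pics/w3.png",im[:,:,::-1])
    print(c,[(np.round(d["at"],3).tolist(),round(d["score"],2)) for d in models.mark_of("tall_speaker",c)])
```

```text
wrist [([0.421, 0.032, 0.002], 0.87), ([0.464, -0.082, -0.001], 0.56)]
top [([0.419, 0.023, -0.001], 0.95), ([0.596, 0.302, 0.164], 0.64)]
scene [([0.422, 0.03, -0.0], 0.8), ([0.462, -0.082, -0.0], 0.69)]
```

View pics/w3.png

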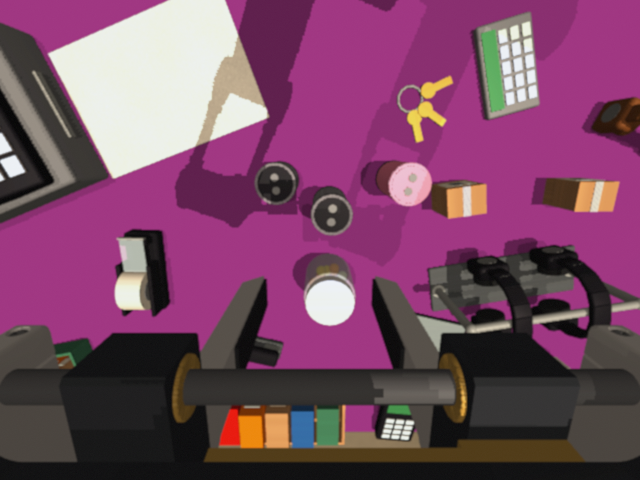

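The wrist picture shows the grey tall speaker knocked to (331,210), about (0.463,-0.082), and still upright. The pink look-alike is at (405,183). I'll carry on from the new position.

Run:
```python
from h import *
o=wlook([("tall_speaker",(.463,-.082)),("squat_speaker",(.424,-.167))],(.45,-.1,.45))
t=o[0]; assert t is not None and np.hypot(t[0]-.463,t[1]+.082)<.012
grab(t[:2],np.pi/2,.081,.094,25,.28)
put((.600,.013),np.pi/2,.28,.079,.094,4,.25)
s=o[1] if o[1] is not None else (.423,-.167)
grab(s[:2],0,.056,.094,25,.28)
put((.697,-.083),0,.3,.054,.094,4,.28)
```

```text
tall_speaker (0.463, -0.082) [ 0.4635 -0.0797  0.      1.0693  0.9733]
squat_speaker (0.424, -0.167) [ 0.4234 -0.1651  0.      1.1488  0.9729]
grab 0.06 0.0597 Fz [-0.7  0.1 -5. ] 39.5583
put True [0.5993 0.013  0.0809]
44.0333
grab 0.0638 0.0636 Fz [ 0.9  0.5 -3.5] 48.8917
put True [ 0.6965 -0.0829  0.0561]
54.2167
```

Run:
```python
from h import *
d1=wlook([("tape_dispenser",(.587,-.419))],(.5,-.42,.4))[0]
d2=wlook([("tape_dispenser",(.587,-.419))],(.54,-.40,.45),.4)[0]
yaw=np.mean([d1[2],d2[2]]); yaw=float(np.clip(yaw,-.15,.15)); print("yaw",yaw)
o=wlook([("carton1",(.4505,.132)),("carton1",(.4434,.3328))],(.42,.23,.45))
u=np.array([-np.sin(yaw),np.cos(yaw)]); D=np.array([.587,-.419])
for a,s in((o[0],.072),(o[1],.141)):
    assert a is not None
    grab(a[:2],a[2]+np.pi/2,.056,.085,25,.25)
    put(D+u*s,yaw+np.pi/2,.26,.054,.085,4,.25,via=(.45,-.05,.32))
```

```text
tape_dispenser (0.587, -0.419) [ 0.5828 -0.4194 -0.0164  1.3182  0.9456]
tape_dispenser (0.587, -0.419) [ 0.5834 -0.4201 -0.0042  1.5845  0.9638]
yaw -0.0103
carton1 (0.4505, 0.132) [0.4461 0.1285 0.1321 1.0708 0.9602]
carton1 (0.4434, 0.3328) [0.4389 0.3277 0.014  1.0316 0.9769]
grab 0.046 0.0461 Fz [-1.9 -0.4 -1. ] 65.2417
put True [ 0.5873 -0.3467  0.056 ]
71.275
grab 0.0459 0.046 Fz [-1.4 -0.3 -1.7] 77.4833
put True [ 0.588  -0.2777  0.056 ]
83.9583
```

Now to check everything.

Run:
```python
from h import *
go((.3,.1,.42),0); r.hold(.3)
im=vision.snapshot("scene"); cv2.imwrite("pics/end.png",im[:,:,::-1]); top=vision.snapshot("top")
cv2.imwrite("pics/endt.png",cv2.resize(top[100:320,150:560,::-1],None,fx=1.9,fy=1.9))
look([("carton1",(.588,-.347)),("carton1",(.588,-.278)),("tall_speaker",(.6,.013)),("squat_speaker",(.697,-.083)),("sweets_jar",(.6,-.083)),("tape_dispenser",(.586,-.419))])
for c in("scene","top"):
    for t in("carton1","tall_speaker","squat_speaker","sweets_jar","tape_dispenser","headphones1_crown","phone","stapler","pen_mug"):
        print(c,t,[np.round(d["at"],3).tolist() for d in models.mark_of(t,c) if d["score"]>.4])
wlook([("sweets_jar",(.6,-.083)),("tall_speaker",(.6,.013)),("squat_speaker",(.697,-.083)),("carton1",(.588,-.347)),("carton1",(.588,-.278)),("tape_dispenser",(.586,-.419))],(.5,-.18,.48))
```

```text
carton1 (0.588, -0.347) 2 [ 0.5862 -0.3502 -0.0306  0.9454  0.8529]
carton1 (0.588, -0.278) 2 [ 0.5863 -0.279  -0.0027  0.9529  0.85  ]
tall_speaker (0.6, 0.013) 2 [0.5996 0.0106 0.     0.9456 0.8401]
squat_speaker (0.697, -0.083) 2 [ 0.6937 -0.0853  0.      0.9773  0.8487]
sweets_jar (0.6, -0.083) 2 [ 0.595  -0.0864  0.      0.8867  0.8889]
tape_dispenser (0.586, -0.419) 2 [ 0.5835 -0.4207  0.0183  1.0964  0.8727]
scene carton1 [[0.589, -0.277, -0.002], [0.586, -0.422, -0.004], [0.586, -0.347, -0.002]]
scene tall_speaker [[0.6, 0.012, -0.001], [0.42, 0.027, 0.001]]
scene squat_speaker [[0.692, -0.084, -0.001], [0.721, 0.11, -0.0]]
scene sweets_jar [[0.603, -0.084, -0.003], [0.588, -0.422, 0.0]]
scene tape_dispenser [[0.586, -0.422, 0.003]]
scene headphones1_crown [[0.616, 0.194, 0.158]]
scene phone [[0.721, 0.11, -0.003]]
scene stapler [[0.747, -0.239, 0.0]]
scene pen_mug [[0.765, 0.299, -0.002]]
top carton1 [[0.588, -0.346, -0.007], [0.59, -0.278, -0.001]]
top tall_speaker [[0.596, 0.011, 0.001], [0.417, 0.028, -0.001]]
top squat_speaker [[0.694, -0.084, -0.002]]
top sweets_jar []
top tape_dispenser []
top headphones1_crown [[0.613, 0.192, 0.164]]
top phone [[0.72, 0.112, -0.001]]
top stapler [[0.745, -0.24, 0.003]]
top pen_mug [[0.76, 0.3, 0.006]]
sweets_jar (0.6, -0.083) [ 0.6009 -0.081   0.      0.8942  0.9761]
tall_speaker (0.6, 0.013) [0.6013 0.0116 0.     1.0386 0.9392]
squat_speaker (0.697, -0.083) [ 0.6995 -0.0817  0.      0.969   0.8853]
carton1 (0.588, -0.347) [ 0.5894 -0.3442 -0.0299  1.0245  0.9657]
carton1 (0.588, -0.278) None
tape_dispenser (0.586, -0.419) [ 0.5868 -0.4156  0.0053  0.9969  0.9699]
```

View pics/end.png

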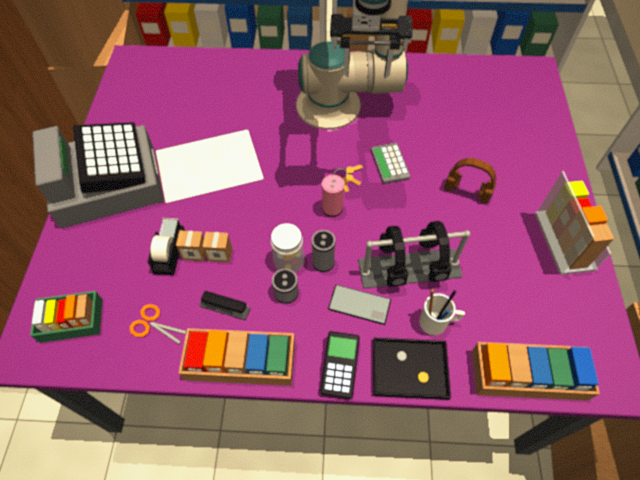

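View pics/endt.png

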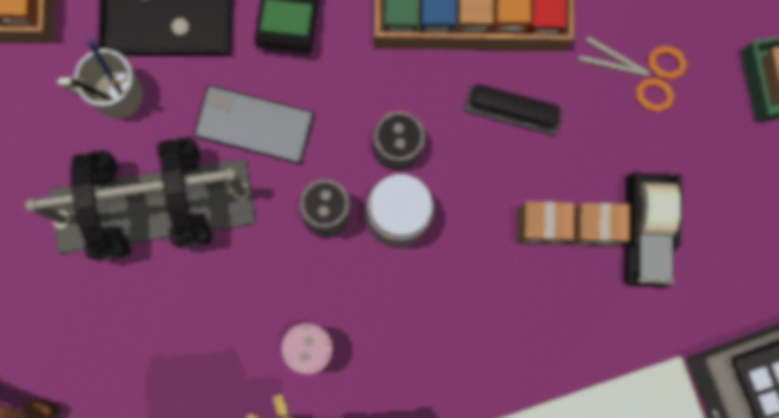

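The final pictures show both headphones on the bar (scene 395,255 and 437,250). The tall speaker (323,250) is left of the jar and the squat speaker (285,285) is behind it. The cartons (190,246 and 217,246) are in a row from the dispenser, and the phone, stapler and mug have not moved. All measurements are within limits, so I'm handing in.

```bash
python3 -c "
from plant import r
print(r.sign_off())"
```

```text
the job is handed in; nothing more can be done
None
```

The job is handed in with everything in place at the last check: two pairs of headphones on the bar, both speakers beside the jar, two cartons in a row from the dispenser, and the phone, stapler and mug where they were; I got no verdict back from the judging.

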